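Sweep the offcuts out of the machining fixture and work its clamp lever

ROBOT

A 6-joint arm with a two-finger parallel gripper is mounted at the origin on the work surface. World frame = base frame: x ahead of the robot, y to its left, z up, the work surface at z = 0. Lengths are in m, angles in rad, forces in N, time in s.
With the tool pointing down it reaches from about 0.2 to 0.875 m from the base axis. Payload 3.4 kg.
Tool frame: the origin (TCP) lies midway between the tips of the shut fingers; the grasp point (between the pads) lies 19 mm behind it; y points along the fingers, x is the direction in which the jaws open and shut, and the axes are right-handed (so a half turn about y gives the same grasp; the last joint's range is limited). The gripper opens to 94 mm and grips with 3 to 60 N. Pads are 16 mm wide; open, the fingers measure 119 mm over their backs; the gripper's body (75 mm by 177 mm) begins 78 mm behind the grasp point.
Start: joints at [1.123, 0.276, 1.505, -0, 1.361, -0.121], TCP at [0.185, 0.545, 0.169] pointing down, gripper open.
Joint ranges: [-2.89, 2.89], [-0.75, 2.08], [0.22, 2.7], [-1.18, 4.32], [0.11, 2.71], [-2.7, 2.7]. Speed limits (rad/s): [2.57, 2.57, 3.14, 3.14, 3.14, 3.14].

INTERFACE

Orientations are given as a unit quaternion [w, x, y, z].
In Python, from cell import arm, read_camera, camera_info gives the robot as it stands.
- The arm moves only by the tool play_rows, never from a script. Its argument "series" is one flat list of numbers, 7 for each row, row after row: the shift along the tool's x, y, z in cm, then the turn, a rotation vector about the tool's x, y, z in degrees, then the opening in per cent of the stroke, from 0 (shut) to 100 (fully open). In form: [x, y, z, wx, wy, wz, grip, x, y, z, wx, wy, wz, grip, ...]. A call has exactly 8 rows; each row is the pose to reach, as a shift and turn from the pose measured when the call began, along the tool's axes at that moment; what a row does not reach only later rows make up. A row lasts 1/12 s, in which the tool goes at most 41.7 mm and 7.16 degrees, less where a joint would pass 70% of its speed; a pose out of reach is approached as far as the arm can. A call with a gripper value outside its range is refused whole. The fingers move at their own pace and stop on an object; the grip force is fixed at half the most. Time passes only in rows, so rows that repeat a pose let the fingers close, or fill a call up. It gives the time, the measured TCP pose, the force and the opening at its end, in the units of the state.
- arm.state(): the state, without advancing time (a new reading comes with each control period).
- read_camera(name): name is "scene" or "top" or "wrist"; returns the picture (400x640x3 uint8, blue, green, red); there is no depth.
- camera_info(name): a dict with "K" (3x3 intrinsics, pixels), "cam_to_world" (4x4, takes a point from camera to world coordinates). Camera axes: x right, y down, z forward; pixel columns grow to the right and rows downward; lengths in m; the calibration is good to about 2 mm. A picture is of the moment at which its call begins: read the wrist's pose just before it. camera_info takes no time and is no camera call; for the wrist camera it gives the pose at the moment of the call.
- arm.hand_in(): hands the job in, once; it reports no verdict.
The state is a dict: "t": time; "joint_positions": joint angles; "qd": joint speeds; "joint_efforts": joint torques, N m; "tcp_pos": TCP position; "ee_rot": TCP orientation; "contact_force": force on the tool from outside, world axes, zero at the start; "torque": the same for the moment, N m; "gripper_width": finger opening in m.
Only numpy, scipy, OpenCV 4.12 (cv2) and the standard library are available. Lean on these libraries where they do the work, as an engineer would, in place of code of your own. Each camera call takes 0.05 s, during which the arm holds its last target. There are 200 camera calls.

TASK

Take the bench brush and sweep all five metal offcuts off the fixture's deck into the catch trough at its open end. Then stand the brush back on its rubber pad, and last push the fixture's sprung clamp lever outward to its stop and let it spring back. Do not touch the offcuts with the gripper, and leave the flange, the can and the plug gauge where they stand.

Things in the scene. Friction and masses are not known exactly. Their poses are not given: they have to be found in the camera images.
- bed: Fixed steel fixture. Origin on the bench under the deck; x to its closed far end, y to its left jaw. Flat deck 50 mm high, x -95 (open edge) to +90 mm (back stop), 170 mm wide (y -85 to +85) between two jaws 30 mm thick; jaw and stop tops 80 mm above the bench. Round boss, 44 mm diameter, on the deck at x +30, y 0, its top 82 mm above the bench: lanes 63 mm wide on both sides.
- trough (a point): Centre of the floor of the grey sheet-metal catch trough that lies beyond the deck's open edge, at x -143, y 0 mm in the fixture's frame. Inner space 96 mm in the fixture's x (x -95 to -191) by 190 mm in its y; floor 4 mm, rim 40 mm above the bench. Moves with the fixture.
- brush: Stiff bench brush standing on its black bristles; origin at the centre of their underside. Firm bristle block 50 mm wide (its y), 26 mm deep (its x, the sweeping direction, both sides alike), 30 mm high; wooden back 28 x 52 mm up to 44 mm; upright wooden grip 18 mm thick (x), 36 mm wide (y), from 44 to 105 mm. About 160 g.
- pad: Flat black rubber pad on the bench, 120 mm (x) by 100 mm (y), 4 mm thick, fixed; origin at the centre of its underside. The brush starts on it and goes back on it.
- scrap_bar: Offcut: steel bar end 22 x 22 x 18 mm high; origin at the centre of its underside.
- scrap_slug: Offcut: round steel slug, 26 mm diameter, 16 mm high; origin at the centre of its underside.
- scrap_strip: Offcut: aluminium bar piece 32 x 14 x 14 mm high; origin at the centre of its underside.
- scrap_angle: Offcut: steel angle (L seen from above), legs 28 mm (x) and 28 mm (y), 8 mm thick, 16 mm high; origin at the centre of its underside.
- scrap_channel: Offcut: aluminium U channel 28 x 22 x 18 mm high, open upward; origin at the centre of its underside.
- lever (a joint): Sprung clamp lever on the left jaw; hinge axis vertical at x +40, y +100 mm of the fixture (hinge boss up to 102 mm above the bench). 0: at rest along the jaw, pointing to the open end; grows as it swings outward (fixture's +y, away from the deck) to the stop at 0.9 rad. A spring drives it back to 0; about 6 N at the knob holds it at the stop.
- lever_knob (a point): Centre of the top of the lever's upright black knob: 22 mm diameter, from 36 mm below this point up to it; it stands 90 mm from the hinge axis and its top is 140 mm above the bench. The arm below it is 8 mm thick.
- flange: Bystander: steel flange, 90 mm diameter, with a hub, 40 mm high; origin at the centre of its underside.
- oil_can: Bystander: grey can, 50 mm diameter, 120 mm high; origin at the centre of its underside.
- plug: Bystander: small steel plug gauge, foot 26 mm diameter, 34 mm high, standing loose on top of the fixture's right jaw (its top 114 mm above the bench); origin at the centre of its underside.

How it is judged:
By the outcome, as a careful person would: the job done as asked, in the order asked, and still so for the second after the job is handed in, with the robot touching nothing.
It also fails if it takes over 72 s, if anything falls off the work surface, if the arm or the gripper's body presses on something with over 40 N, if the wrist force passes 120 N, or if a joint passes its speed limit or range.

## Working session

There is one attempt and no reset: what is moved stays moved. The work goes in short steps, Python scripts to look and compute and a tool call to move; the robot and the scene stay as the last step left them, time stands still between calls to the robot, and variables do not carry over. Pictures are saved under pics/ and viewed, about 8 in all and at most 12, crops included, and the job is handed in when it is done.

Besides the shell and the picture viewer there is one more tool, called by a JSON object that holds its "method" and its "body", one argument or row to a line. play_rows: Moves the arm, as the interface text tells. Its arguments: {"type":"object","properties":{"series":{"type":"array","items":{"type":"number"}}},"required":["series"]}

```bash
ls; mkdir -p pics; python3 - <<'E'
from cell import arm, read_camera, camera_info
import cv2,json
for n in ("scene","top"):
    cv2.imwrite(f"pics/{n}0.png",read_camera(n)); c=camera_info(n); print(n,c)
print(arm.state())
E
```

```text
pics
scene {'K': array([[393.45064715,   0.        , 319.31626231],
       [  0.        , 393.45064715, 202.29658959],
       [  0.        ,   0.        ,   1.        ]]), 'cam_to_world': array([[-0.20060069,  0.61855549, -0.75970288,  1.30826764],
       [ 0.979563  ,  0.1150176 , -0.16500693,  0.13952484],
       [-0.01468674, -0.77727733, -0.62898668,  0.70116981],
       [ 0.        ,  0.        ,  0.        ,  1.        ]])}
top {'K': array([[375.81899435,   0.        , 316.08894176],
       [  0.        , 375.81899435, 206.18558621],
       [  0.        ,   0.        ,   1.        ]]), 'cam_to_world': array([[ 0.00965996, -0.99469189,  0.10244382,  0.4512774 ],
       [-0.9999374 , -0.00903058,  0.00660568, -0.01388062],
       [-0.00564549, -0.10250122, -0.99471686,  1.02493641],
       [ 0.        ,  0.        ,  0.        ,  1.        ]])}
{'t': 0.1, 'joint_positions': array([ 1.12299737e+00,  2.76513214e-01,  1.50597499e+00,  2.22669574e-06,
        1.36075617e+00, -1.21013902e-01]), 'qd': array([-0.00077605, -0.00320628, -0.00117793, -0.00069581, -0.00080587,
       -0.00085578]), 'joint_efforts': array([ 1.77482128e-03, -4.05453193e+01, -2.37779206e+01,  7.01273954e-02,
        2.99760432e-02, -6.43395515e-05]), 'tcp_pos': array([0.18433482, 0.54404214, 0.16871447]), 'ee_rot': array([-0.57439389,  0.5749535 ,  0.41149447, -0.41251962]), 'contact_force': array([ 0.30111194,  0.22152437, -0.0193802 ]), 'torque': array([-0.06281198, -0.08436358,  0.0236428 ]), 'gripper_width': 0.093997715291644}
```

View pics/top0.png

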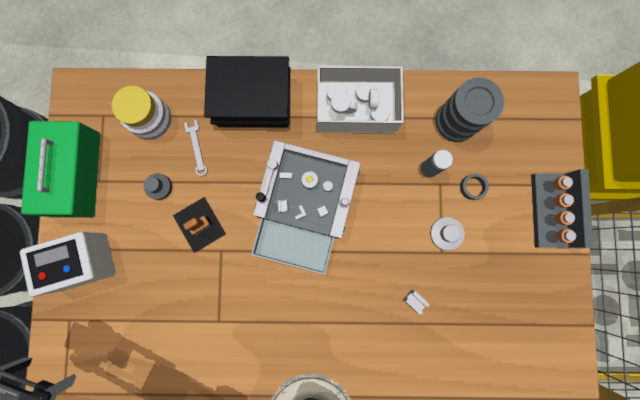

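View pics/scene0.png

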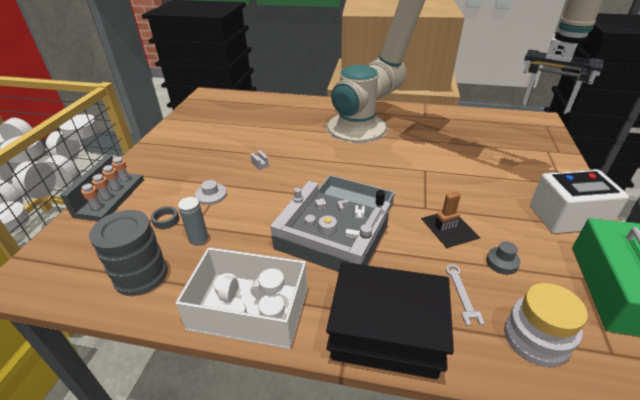

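The top view shows the fixture near (305,200), with its trough toward the robot, the lever knob at (261,197) and the plug at (345,202). The brush stands on its pad at (199,224). Next I'll enlarge this area.

```bash
cat > h.py <<'E'
from cell import arm, read_camera, camera_info
import numpy as np, cv2
from scipy.spatial.transform import Rotation as R
def ray(name,uv,z,ci=None):
    c=ci or camera_info(name); T=c['cam_to_world']
    d=T[:3,:3]@np.linalg.solve(c['K'],[uv[0],uv[1],1]); o=T[:3,3]
    return (o+d*(z-o[2])/d[2])
def proj(name,p,ci=None):
    c=ci or camera_info(name); T=c['cam_to_world']
    q=c['K']@(T[:3,:3].T@(np.asarray(p)-T[:3,3])); return q[:2]/q[2]
def tool():
    s=arm.state(); w,x,y,z=s['ee_rot']; return s['tcp_pos'],R.from_quat([x,y,z,w])
E
python3 - <<'E'
from h import *
im=cv2.imread('pics/top0.png')
cv2.imwrite('pics/c1.png',cv2.resize(im[135:280,165:370],None,fx=3.9,fy=3.9,interpolation=cv2.INTER_CUBIC))
p,r=tool();print(p);print(r.as_matrix().round(3))
print(camera_info('wrist'))
E
```

```text
[0.18433482 0.54404214 0.16871447]
[[ 0.321 -0.001 -0.947]
 [ 0.947 -0.001  0.321]
 [-0.002 -1.     0.   ]]
{'K': array([[336.31965429,   0.        , 317.22696044],
       [  0.        , 336.31965429, 197.86605871],
       [  0.        ,   0.        ,   1.        ]]), 'cam_to_world': array([[ 0.32067632,  0.91942592,  0.22764595,  0.11766904],
       [ 0.94718819, -0.31099444, -0.07821123,  0.56484985],
       [-0.00111281,  0.24070405, -0.97059792,  0.3835626 ],
       [ 0.        ,  0.        ,  0.        ,  1.        ]])}
```

View pics/c1.png

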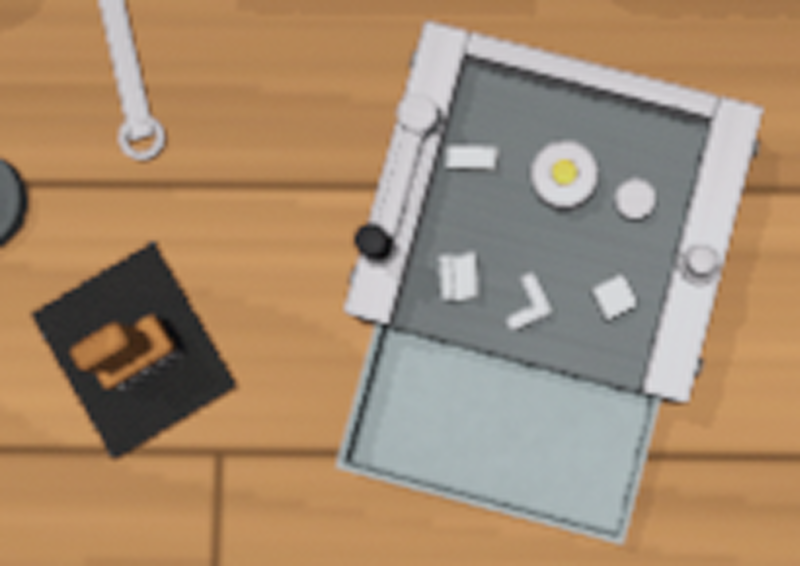

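The crop shows these features, in crop pixels:
- **Jaw outer corners:** (427,22), (762,107), (345,312), (688,402).
- **Boss:** (564,173).
- **Offcuts:** strip (470,157), slug (635,199), channel (459,277), angle (530,303), bar (615,297).
- **Knob:** (373,242).
- **Pad corners:** (155,243), (236,384), (115,458), (33,315).

```bash
cat >> h.py <<'E'
E
python3 - <<'E'
from h import *
c=lambda u,v:(u/3.9+165-.37,v/3.9+135-.37)
W=lambda u,v,z:ray('top',c(u,v),z)
co=[W(*p,.08) for p in[(427,22),(762,107),(345,312),(688,402)]]
for k in co:print(k.round(4))
f=lambda a,b:np.linalg.norm(a-b)
print('widths',f(co[0],co[1]),f(co[2],co[3]),'len',f(co[0],co[2]),f(co[1],co[3]))
boss=W(564,173,.082)
ex=(co[0]-co[2]+co[1]-co[3]);ey=(co[0]-co[1]+co[2]-co[3])
th1=np.arctan2(ex[1],ex[0]);th2=np.arctan2(-ey[0],ey[1]);print('th',np.degrees([th1,th2]))
th=(th1+th2)/2; X=np.array([np.cos(th),np.sin(th),0]);Y=np.array([-X[1],X[0],0])
fm=(co[2]+co[3])/2; o1=fm+.095*X; o2=boss-.03*X; print('origin',o1,o2,boss)
o=(o1+o2)/2
o[2]=0
for n,p,z in[('strip',(470,157),.064),('slug',(635,199),.066),('chan',(459,277),.068),('angle',(530,303),.066),('bar',(615,297),.068),('knob',(373,242),.14),('plug',(702,262),.114),('lhinge',(419,114),.102),('tr1',(342,465),.04),('tr2',(622,540),.04)]:
    q=W(*p,z); print(n,q.round(4),'fix',(np.array([(q-o)@X,(q-o)@Y])*1000).round(1))
pc=np.array([W(*p,.004) for p in[(155,243),(236,384),(115,458),(33,315)]]);print(pc.round(4),pc.mean(0))
for i in range(4):
  d=pc[i]-pc[i-1];print(f(pc[i],pc[i-1]),np.degrees(np.arctan2(d[1],d[0])))
print('griptop',W(98,345,.109))
E
```

```text
[0.7183 0.1022 0.08  ]
[ 0.663  -0.1188  0.08  ]
[0.5257 0.1512 0.08  ]
[ 0.4698 -0.0709  0.08  ]
widths 0.22778516323740242 0.22901791478588807 len 0.1987176017887273 0.19909300604203733
th [-14.11238069 -14.09101985]
origin [0.5898904  0.01701804 0.08      ] [0.58861916 0.01775464 0.082     ] [0.6177151  0.01044532 0.082     ]
strip [0.6311 0.0736 0.064 ] fix [26.9 64.7]
slug [ 0.6035 -0.0363  0.066 ] fix [ 26.9 -48.6]
chan [0.5504 0.079  0.068 ] fix [-52.7  50.3]
angle [0.5339 0.0322 0.066 ] fix [-57.3   0.9]
bar [ 0.5382 -0.0236  0.068 ] fix [-39.6 -52.2]
knob [0.5639 0.1248 0.14  ] fix [-50.8  98. ]
plug [ 0.5565 -0.0773  0.114 ] fix [ -8.7 -99.9]
lhinge [0.6517 0.1033 0.102 ] fix [39.6 98.5]
tr1 [0.4264 0.1574 0.04  ] fix [-192.    96.2]
tr2 [ 0.3789 -0.0298  0.04  ] fix [-192.5  -97. ]
[[0.5791 0.2995 0.004 ]
 [0.4808 0.2391 0.004 ]
 [0.4288 0.3213 0.004 ]
 [0.5276 0.383  0.004 ]] [0.50407375 0.31071969 0.004     ]
0.09812873385392655 -58.31372772100572
0.11546895408056956 -148.43101628990755
0.09721802400434891 122.29676748374521
0.1165065489180727 32.020614579407
griptop [0.50127968 0.30047631 0.109     ]
```

{"method": "play_rows", "body": {
  "series": [-0.8,0,-2.4,0,3,0,100,-1.9,0,-5.7,0,8,0,100,-3.1,0,-9.4,0,14,0,100,-4.4,0,-13.2,0,20,0,100,-5.6,0,-17,0,26,0,100,-6.9,0,-20.7,0,32,0,100,-8.1,0,-24.5,0,38,0,100,-9.1,0,-27.5,0,43,0,100]
}}

```text
t: 0.77
tcp_pos: [0.4175, 0.3674, 0.1684]
ee_rot: [-0.685, 0.687, 0.17, -0.171]
contact_force: [-0.6, 0.6, -0.3]
gripper_width: 0.0938
```

```bash
cat >> h.py <<'E'
def go(p,yaw,note=''):
    "shift (cm, tool axes) and turn about tool y (deg) to reach TCP p with tool x at world yaw, tool pointing down"
    P,r=tool(); yd=np.radians(yaw); x=np.array([np.cos(yd),np.sin(yd),0]); y=np.array([0,0,-1.])
    G=R.from_matrix(np.c_[x,y,np.cross(x,y)])
    print(note,'shift',(r.inv().apply(np.asarray(p)-P)*100).round(2),'turn',np.degrees((r.inv()*G).as_rotvec()).round(1))
def st():
    s=arm.state();P,r=tool();x=r.as_matrix()[:,0]
    print('t',round(s['t'],2),'tcp',P.round(4),'yaw',np.degrees(np.arctan2(x[1],x[0])).round(1),'F',s['contact_force'].round(1),'w',s['gripper_width'].round(4))
FO=np.array([.589,.0172,0]);TH=-14.1
def fix(x,y,z):
    "fixture mm -> world m"
    return FO+R.from_euler('z',TH,degrees=True).apply(np.array([x,y,z])/1000)
E
python3 -c "
from h import *
st();go([.50,.302,.169],18)"
```

```text
Traceback (most recent call last):
  File "h.py", line 20, in st
    print('t',round(s['t'],2),'tcp',P.round(4),'yaw',np.degrees(np.arctan2(x[1],x[0])).round(1),'F',s['contact_force'].round(1),'w',s['gripper_width'].round(4))
                                                                                                                                    ^^^^^^^^^^^^^^^^^^^^^^^^
AttributeError: 'float' object has no attribute 'round'
```

{"method": "play_rows", "body": {
  "series": [1.3,0,-3,0,3,0,100,2.6,0,-6,0,6,0,100,3.7,0,-8.4,0,9,0,100,4.2,0,-9.6,0,10,0,100,4.2,0,-9.6,0,10,0,100,4.2,0,-9.6,0,10,0,100,4.2,0,-9.6,0,10,0,100,4.2,0,-9.6,0,10,0,100]
}}

```text
t: 1.43
tcp_pos: [0.4981, 0.3035, 0.1686]
ee_rot: [-0.698, 0.699, 0.11, -0.112]
contact_force: [-0.3, -0.3, 0.2]
gripper_width: 0.0939
```

```bash
sed -i "s/s\['gripper_width'\].round(4)/round(s['gripper_width'],4)/" h.py
python3 - <<'E'
from h import *
st()
c=camera_info('wrist'); im=read_camera('wrist'); cv2.imwrite('pics/w1.png',im); import pickle; pickle.dump(c,open('w1.pkl','wb'))
E
```

```text
t 1.43 tcp [0.4981 0.3035 0.1686] yaw 18.1 F [-0.3 -0.3  0.2] w 0.0939
```

View pics/w1.png

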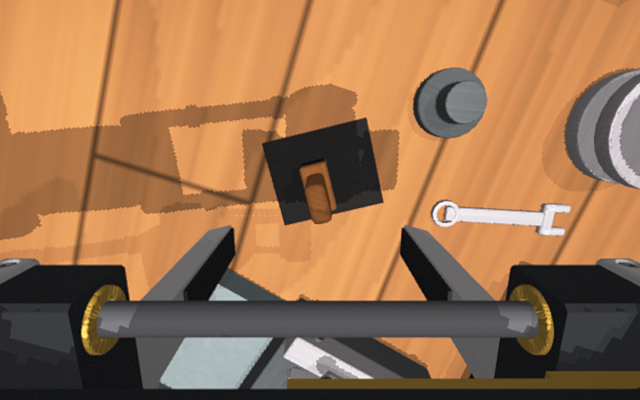

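The wrist view shows the brush at about (317,190), between the fingertips. I'll enlarge it to get the grip's top face.

```bash
python3 -c "
import cv2
im=cv2.imread('pics/w1.png')[140:230,270:370]
cv2.imwrite('pics/c2.png',cv2.resize(im,None,fx=6,fy=6,interpolation=cv2.INTER_CUBIC))"
```

```text
(no output)
```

View pics/c2.png

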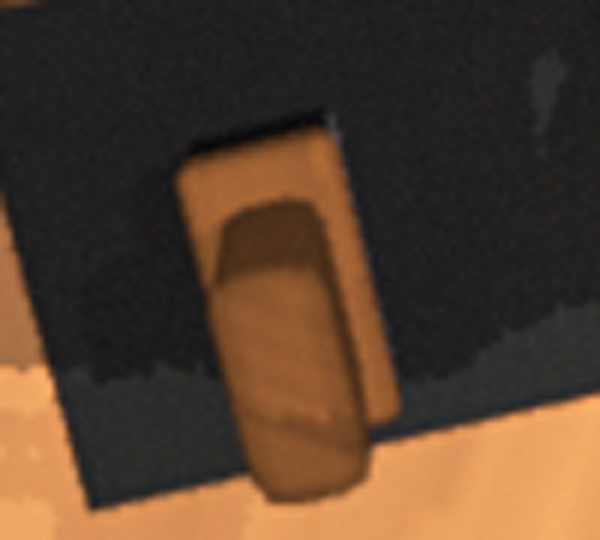

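```bash
python3 - <<'E'
from h import *; import pickle
c=pickle.load(open('w1.pkl','rb'))
q=lambda u,v:(u/6+270-.4,v/6+140-.4)
W=lambda u,v,z:ray('wrist',q(u,v),z,c)
a,b,e=W(182,165,.048),W(336,124,.048),W(401,418,.048)
print(a,b,e,'w',np.linalg.norm(a-b),'l',np.linalg.norm(b-e),'centre',(a+e)/2)
d=b-e;print('long ang',np.degrees(np.arctan2(d[1],d[0])))
g=W(292,380,.109);print('grip',g)
t,u,v,w=[W(*p,.109) for p in((216,282),(328,262),(368,470),(262,495))];print(np.linalg.norm(t-u),np.linalg.norm(u-v),(t+u+v+w)/4); d=u-v;print(np.degrees(np.arctan2(d[1],d[0])))
st()
E
```

```text
[0.47490639 0.31346304 0.048     ] [0.49724151 0.32800278 0.048     ] [0.5240073  0.28319147 0.048     ] w 0.026650736343112068 l 0.052196374490215205 centre [0.49945685 0.29832725 0.048     ]
long ang 120.84986613419966
grip [0.49886121 0.29912753 0.109     ]
0.015804407515849266 0.03071645311370965 [0.49902704 0.29939032 0.109     ]
119.04800084389205
t 1.48 tcp [0.4982 0.3035 0.1687] yaw 18.1 F [-0.4  0.4 -0.7] w 0.0943
```

```bash
python3 -c "
from h import *
go([.499,.2987,.06],31)"
```

```text
shift [-0.05 10.87 -0.46] turn [  0.1 -12.9  -0.1]
```

{"method": "play_rows", "body": {
  "series": [-0.05,1,-0.3,0,-5,0,100,-0.05,2,-0.46,0,-10,0,100,-0.05,4,-0.46,0,-12.9,0,100,-0.05,6,-0.46,0,-12.9,0,100,-0.05,8,-0.46,0,-12.9,0,100,-0.05,9.6,-0.46,0,-12.9,0,100,-0.05,10.6,-0.46,0,-12.9,0,100,-0.05,10.87,-0.46,0,-12.9,0,100]
}}

```text
t: 2.15
tcp_pos: [0.4971, 0.2989, 0.0584]
ee_rot: [-0.681, 0.682, 0.188, -0.191]
contact_force: [0.3, -0.4, 0.0]
gripper_width: 0.0939
```

{"method": "play_rows", "body": {
  "series": [0,0,0,0,0,0,60,0,0,0,0,0,0,30,0,0,0,0,0,0,5,0,0,0,0,0,0,5,0,0,0,0,0,0,5,0,0,0,0,0,0,5,0,0,0,0,0,0,5,0,0,0,0,0,0,5]
}}

```text
t: 2.82
tcp_pos: [0.4972, 0.2989, 0.0586]
ee_rot: [-0.681, 0.682, 0.188, -0.191]
contact_force: [0.4, 0.1, 0.3]
gripper_width: 0.0437
```

```bash
python3 -c "
from h import *
st()"
```

```text
t 2.82 tcp [0.4972 0.2989 0.0586] yaw 31.0 F [0.4 0.1 0.3] w 0.0437
```

{"method": "play_rows", "body": {
  "series": [0,0,0,0,0,0,5,0,0,0,0,0,0,5,0,0,0,0,0,0,5,0,0,0,0,0,0,5,0,0,0,0,0,0,5,0,0,0,0,0,0,5,0,0,0,0,0,0,5,0,0,0,0,0,0,5]
}}

```text
t: 3.48
tcp_pos: [0.4973, 0.2989, 0.0585]
ee_rot: [-0.681, 0.682, 0.188, -0.191]
contact_force: [-0.1, -0.1, -1.0]
gripper_width: 0.0179
```

{"method": "play_rows", "body": {
  "series": [0,-1,0,0,0,0,5,0,-3,0,0,0,0,5,0,-6,0,0,0,0,5,0,-9,0,0,0,0,5,0,-12,0,0,0,0,5,0,-14.5,0,0,0,0,5,0,-16,0,0,0,0,5,0,-16.5,0,0,0,0,5]
}}

```text
t: 4.15
tcp_pos: [0.4991, 0.3, 0.2273]
ee_rot: [-0.681, 0.682, 0.19, -0.189]
contact_force: [0.8, -0.4, -2.3]
gripper_width: 0.0176
```

```bash
python3 - <<'E'
from h import *
st()
D=54.6
go(fix(66,54,165+D-50),TH,'above L')
print(fix(66,54,0),fix(66,-54,0),fix(-110,54,0))
E
```

```text
t 4.15 tcp [0.4991 0.3    0.2273] yaw 31.1 F [ 0.8 -0.4 -2.3] w 0.0176
above L shift [  1.59   5.81 -29.73] turn [ 0.  45.2  0.1]
[0.66616676 0.0534945  0.        ] [ 0.63985634 -0.05125168  0.        ] [0.49546929 0.09637074 0.        ]
```

{"method": "play_rows", "body": {
  "series": [0.1,0,-2,0,3,0,5,0.3,0,-5,0,8,0,5,0.5,0,-9,0,14,0,5,0.7,0,-13,0,20,0,5,0.9,0,-17,0,26,0,5,1.1,0,-21,0,32,0,5,1.3,0,-25,0,38,0,5,1.5,0,-28,0,43,0,5]
}}

```text
t: 4.82
tcp_pos: [0.6571, 0.0646, 0.2263]
ee_rot: [-0.702, 0.704, -0.076, 0.076]
contact_force: [0.6, 0.9, -1.3]
gripper_width: 0.0179
```

```bash
python3 - <<'E'
from h import *
st()
go(fix(68,54,106),TH,'down L')
E
```

```text
t 4.82 tcp [0.6571 0.0646 0.2263] yaw -12.3 F [ 0.6  0.9 -1.3] w 0.0179
down L shift [ 1.32 12.04 -0.87] turn [0.1 1.8 0. ]
```

{"method": "play_rows", "body": {
  "series": [0.6,0.5,-0.4,0,1,0,5,1.1,1.5,-0.8,0,1.8,0,5,1.32,3,-0.87,0,1.8,0,5,1.32,5,-0.87,0,1.8,0,5,1.32,6.5,-0.87,0,1.8,0,5,1.32,7.5,-0.87,0,1.8,0,5,1.32,8,-0.87,0,1.8,0,5,1.32,8,-0.87,0,1.8,0,5]
}}

```text
t: 5.48
tcp_pos: [0.6665, 0.0542, 0.1446]
ee_rot: [-0.701, 0.702, -0.088, 0.085]
contact_force: [-0.0, -0.2, -1.8]
gripper_width: 0.0179
```

```bash
python3 - <<'E'
from h import *
st()
go(fix(68,54,106),TH,'down L')
cv2.imwrite('pics/s2.png',cv2.resize(read_camera('scene')[110:290,230:430],None,fx=3.8,fy=3.3,interpolation=cv2.INTER_CUBIC)[:600])
E
```

```text
t 5.48 tcp [0.6665 0.0542 0.1446] yaw -14.0 F [-0.  -0.2 -1.8] w 0.0179
down L shift [ 0.2   3.86 -0.07] turn [ 0.1  0.1 -0.2]
```

View pics/s2.png

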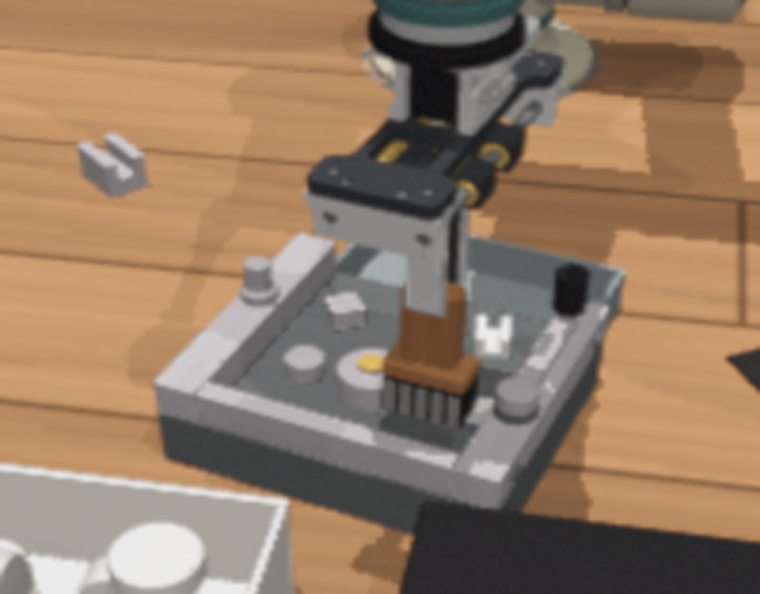

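{"method": "play_rows", "body": {
  "series": [0.1,0.5,0,0,0,0,5,0.2,1.2,0,0,0,0,5,0.2,2,0,0,0,0,5,0.2,2.8,0,0,0,0,5,0.2,3.4,0,0,0,0,5,0.2,3.7,0,0,0,0,5,0.2,3.8,0,0,0,0,5,0.2,3.8,0,0,0,0,5]
}}

```text
t: 6.2
tcp_pos: [0.6691, 0.0534, 0.1075]
ee_rot: [-0.701, 0.702, -0.087, 0.086]
contact_force: [-0.1, 0.7, -1.2]
gripper_width: 0.0178
```

```bash
python3 - <<'E'
from h import *
st()
go(fix(-125,54,106),TH,'sweep L')
E
```

```text
t 6.2 tcp [0.6691 0.0534 0.1075] yaw -14.1 F [-0.1  0.7 -1.2] w 0.0178
sweep L shift [-19.39   0.18  -0.05] turn [ 0.1  0.  -0.1]
```

{"method": "play_rows", "body": {
  "series": [-0.4,0.15,0,0,0,0,5,-1,0.15,0,0,0,0,5,-1.7,0.15,0,0,0,0,5,-2.5,0.15,0,0,0,0,5,-3.3,0.15,0,0,0,0,5,-4.1,0.15,0,0,0,0,5,-4.9,0.15,0,0,0,0,5,-5.7,0.15,0,0,0,0,5]
}}

```text
t: 6.87
tcp_pos: [0.613, 0.0675, 0.1063]
ee_rot: [-0.701, 0.702, -0.087, 0.086]
contact_force: [-0.1, -0.5, -1.2]
gripper_width: 0.0177
```

{"method": "play_rows", "body": {
  "series": [-0.8,0,0,0,0,0,5,-1.6,0,0,0,0,0,5,-2.4,0,0,0,0,0,5,-3.2,0,0,0,0,0,5,-4,0,0,0,0,0,5,-4.8,0,0,0,0,0,5,-5.6,0,0,0,0,0,5,-6.4,0,0,0,0,0,5]
}}

```text
t: 7.53
tcp_pos: [0.5501, 0.0833, 0.1064]
ee_rot: [-0.701, 0.702, -0.087, 0.086]
contact_force: [0.7, -0.4, -2.1]
gripper_width: 0.0174
```

```bash
python3 - <<'E'
from h import *
st()
go(fix(-125,54,106),TH,'sweep L')
E
```

```text
t 7.53 tcp [0.5501 0.0833 0.1064] yaw -14.1 F [ 0.7 -0.4 -2.1] w 0.0174
sweep L shift [-7.12  0.05 -0.05] turn [ 0.1  0.  -0.1]
```

{"method": "play_rows", "body": {
  "series": [-0.9,0,0,0,0,0,5,-1.8,0,0,0,0,0,5,-2.7,0,0,0,0,0,5,-3.6,0,0,0,0,0,5,-4.5,0,0,0,0,0,5,-5.4,0,0,0,0,0,5,-6.4,0,0,0,0,0,5,-7.1,0,0,0,0,0,5]
}}

```text
t: 8.2
tcp_pos: [0.4797, 0.1008, 0.1065]
ee_rot: [-0.701, 0.702, -0.087, 0.086]
contact_force: [0.6, -0.8, -1.4]
gripper_width: 0.0175
```

{"method": "play_rows", "body": {
  "series": [0,-0.5,0,0,0,0,5,0,-1.5,0,0,0,0,5,0,-3,0,0,0,0,5,0,-4.5,0,0,0,0,5,0,-6,0,0,0,0,5,0,-7,0,0,0,0,5,0,-7.5,0,0,0,0,5,0,-7.5,0,0,0,0,5]
}}

```text
t: 8.87
tcp_pos: [0.4812, 0.1009, 0.183]
ee_rot: [-0.701, 0.702, -0.086, 0.087]
contact_force: [0.7, 0.6, -1.0]
gripper_width: 0.0176
```

```bash
python3 - <<'E'
from h import *
st()
go(fix(68,-54,180),TH,'above R')
cv2.imwrite('pics/t3.png',cv2.resize(read_camera('top')[135:280,225:370],None,fx=4,fy=4,interpolation=cv2.INTER_CUBIC))
E
```

```text
t 8.87 tcp [0.4812 0.1009 0.183 ] yaw -14.1 F [ 0.7  0.6 -1. ] w 0.0176
above R shift [ 19.29   0.33 -10.91] turn [0.1 0.  0. ]
```

View pics/t3.png

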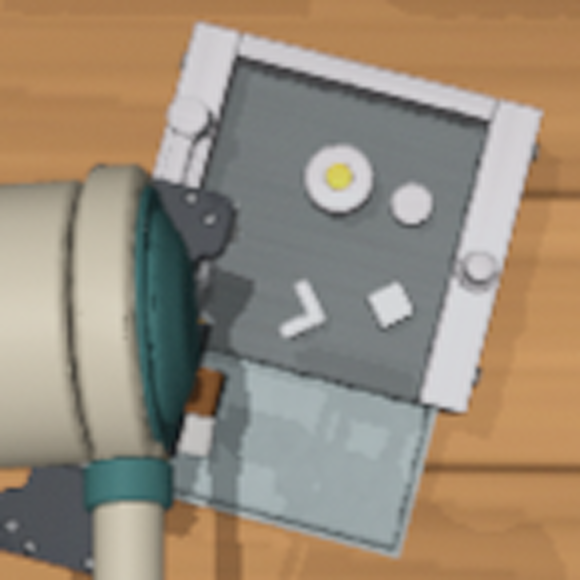

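The left lane's far end is clear, and a piece shows in the trough at about (195,435). Next is the right lane.

{"method": "play_rows", "body": {
  "series": [1.5,0,-0.8,0,0,0,5,4,0,-2.2,0,0,0,5,7,0,-3.9,0,0,0,5,10,0,-5.6,0,0,0,5,13,0,-7.3,0,0,0,5,16,0,-9,0,0,0,5,18.4,0,-10.4,0,0,0,5,19.3,0,-10.9,0,0,0,5]
}}

```text
t: 9.58
tcp_pos: [0.6442, -0.0565, 0.1796]
ee_rot: [-0.7, 0.703, -0.088, 0.087]
contact_force: [-0.7, -0.5, -1.2]
gripper_width: 0.0179
```

```bash
python3 - <<'E'
from h import *
st()
go(fix(68,-53,105.5),TH,'down R')
E
```

```text
t 9.58 tcp [ 0.6442 -0.0565  0.1796] yaw -14.2 F [-0.7 -0.5 -1.2] w 0.0179
down R shift [-0.35  7.41  0.53] turn [ 0.2 -0.1 -0. ]
```

{"method": "play_rows", "body": {
  "series": [-0.2,0.1,0.3,0,0,0,5,-0.3,0.5,0.5,0,0,0,5,-0.3,1.2,0.5,0,0,0,5,-0.3,2.2,0.5,0,0,0,5,-0.3,3,0.5,0,0,0,5,-0.3,3.3,0.5,0,0,0,5,-0.3,3.5,0.5,0,0,0,5,-0.3,3.5,0.5,0,0,0,5]
}}

```text
t: 10.25
tcp_pos: [0.6419, -0.0506, 0.1441]
ee_rot: [-0.7, 0.703, -0.088, 0.087]
contact_force: [0.1, -0.6, -1.2]
gripper_width: 0.0173
```

```bash
python3 - <<'E'
from h import *
st()
go(fix(68,-53,105.5),TH,'down R')
E
```

```text
t 10.25 tcp [ 0.6419 -0.0506  0.1441] yaw -14.2 F [ 0.1 -0.6 -1.2] w 0.0173
down R shift [ 0.03  3.86 -0.  ] turn [ 0.2 -0.1 -0.1]
```

{"method": "play_rows", "body": {
  "series": [0,0.5,0,0,0,0,5,0,1.2,0,0,0,0,5,0,2,0,0,0,0,5,0,2.8,0,0,0,0,5,0,3.4,0,0,0,0,5,0,3.7,0,0,0,0,5,0,3.85,0,0,0,0,5,0,3.85,0,0,0,0,5]
}}

```text
t: 10.92
tcp_pos: [0.6417, -0.0507, 0.1052]
ee_rot: [-0.7, 0.703, -0.088, 0.086]
contact_force: [-0.2, 0.2, -2.7]
gripper_width: 0.0173
```

{"method": "play_rows", "body": {
  "series": [-0.4,0,0,0,0,0,5,-1,0,0,0,0,0,5,-1.7,0,0,0,0,0,5,-2.5,0,0,0,0,0,5,-3.3,0,0,0,0,0,5,-4.1,0,0,0,0,0,5,-4.9,0,0,0,0,0,5,-5.7,0,0,0,0,0,5]
}}

```text
t: 11.58
tcp_pos: [0.5857, -0.0365, 0.1056]
ee_rot: [-0.7, 0.703, -0.088, 0.087]
contact_force: [1.3, 0.5, -3.2]
gripper_width: 0.0177
```

{"method": "play_rows", "body": {
  "series": [-0.8,0,0,0,0,0,5,-1.6,0,0,0,0,0,5,-2.4,0,0,0,0,0,5,-3.2,0,0,0,0,0,5,-4,0,0,0,0,0,5,-4.8,0,0,0,0,0,5,-5.6,0,0,0,0,0,5,-6.4,0,0,0,0,0,5]
}}

```text
t: 12.25
tcp_pos: [0.523, -0.0207, 0.1057]
ee_rot: [-0.7, 0.703, -0.088, 0.087]
contact_force: [0.3, 0.0, -2.6]
gripper_width: 0.0176
```

```bash
python3 - <<'E'
from h import *
st()
go(fix(-127,-53,105.5),TH,'sweep R')
E
```

```text
t 12.25 tcp [ 0.523  -0.0207  0.1057] yaw -14.2 F [ 0.3  0.  -2.6] w 0.0176
sweep R shift [-7.22  0.03 -0.03] turn [ 0.2 -0.1 -0.1]
```

{"method": "play_rows", "body": {
  "series": [-0.9,0,0,0,0,0,5,-1.8,0,0,0,0,0,5,-2.7,0,0,0,0,0,5,-3.6,0,0,0,0,0,5,-4.5,0,0,0,0,0,5,-5.4,0,0,0,0,0,5,-6.4,0,0,0,0,0,5,-7.3,0,0,0,0,0,5]
}}

```text
t: 12.92
tcp_pos: [0.4509, -0.0025, 0.1057]
ee_rot: [-0.7, 0.703, -0.088, 0.086]
contact_force: [0.2, -0.2, -1.9]
gripper_width: 0.0177
```

{"method": "play_rows", "body": {
  "series": [0,-0.5,0,0,0,0,5,0,-1.5,0,0,0,0,5,0,-3,0,0,0,0,5,0,-4.5,0,0,0,0,5,0,-6,0,0,0,0,5,0,-7,0,0,0,0,5,0,-7.5,0,0,0,0,5,0,-7.5,0,0,0,0,5]
}}

```text
t: 13.58
tcp_pos: [0.4521, -0.0023, 0.1819]
ee_rot: [-0.7, 0.703, -0.087, 0.087]
contact_force: [-0.1, 0.1, -1.5]
gripper_width: 0.0175
```

```bash
python3 - <<'E'
from h import *
st()
go(fix(-22,0,180),TH,'above M')
a=cv2.resize(read_camera('top')[135:280,225:370],None,fx=2.7,fy=2.7,interpolation=cv2.INTER_CUBIC)
b=cv2.resize(read_camera('scene')[150:280,260:410],None,fx=2.6,fy=3,interpolation=cv2.INTER_CUBIC)[:a.shape[0]]
b=cv2.copyMakeBorder(b,0,a.shape[0]-b.shape[0],0,0,0)
cv2.imwrite('pics/t4.png',np.hstack([a,b]))
E
```

```text
t 13.58 tcp [ 0.4521 -0.0023  0.1819] yaw -14.2 F [-0.1  0.1 -1.5] w 0.0175
above M shift [10.59  0.18  5.25] turn [ 0.2 -0.1  0. ]
```

View pics/t4.png

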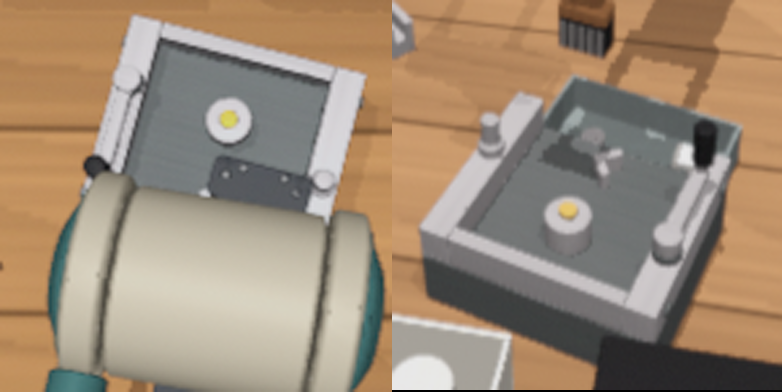

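{"method": "play_rows", "body": {
  "series": [0.6,0,0.3,0,0,0,5,2,0,1,0,0,0,5,4,0,2,0,0,0,5,6,0,3,0,0,0,5,8,0,4,0,0,0,5,9.6,0,4.8,0,0,0,5,10.4,0,5.2,0,0,0,5,10.6,0,5.25,0,0,0,5]
}}

```text
t: 14.35
tcp_pos: [0.5677, 0.0231, 0.1784]
ee_rot: [-0.7, 0.703, -0.089, 0.085]
contact_force: [0.4, -0.3, -2.7]
gripper_width: 0.0182
```

```bash
python3 - <<'E'
from h import *
st()
Ri=R.from_euler('z',-TH,degrees=True)
for p,z in(((342.7,203),.066),((337,195.7),.02),((337,195.7),.066)):
    print((Ri.apply(ray('scene',p,z)-FO)*1000).round(0))
go(fix(-20,0,105.5),TH,'down M')
E
```

```text
t 14.35 tcp [0.5677 0.0231 0.1784] yaw -14.2 F [ 0.4 -0.3 -2.7] w 0.0182
[-58.   1.  66.]
[-134.  -47.   20.]
[-80. -24.  66.]
down M shift [ 0.24  7.29 -0.03] turn [ 0.2 -0.1 -0.2]
```

{"method": "play_rows", "body": {
  "series": [0.2,0.6,0,0,0,0,5,0.2,1.6,0,0,0,0,5,0.2,3,0,0,0,0,5,0.2,4.4,0,0,0,0,5,0.2,5.6,0,0,0,0,5,0.2,6.6,0,0,0,0,5,0.2,7.1,0,0,0,0,5,0.2,7.25,0,0,0,0,5]
}}

```text
t: 15.02
tcp_pos: [0.5676, 0.0223, 0.1046]
ee_rot: [-0.7, 0.703, -0.09, 0.085]
contact_force: [-0.1, 0.2, -1.5]
gripper_width: 0.0179
```

{"method": "play_rows", "body": {
  "series": [-0.3,0,0,0,0,0,5,-0.8,0,0,0,0,0,5,-1.4,0,0,0,0,0,5,-2.2,0,0,0,0,0,5,-3,0,0,0,0,0,5,-3.8,0,0,0,0,0,5,-4.6,0,0,0,0,0,5,-5.4,0,0,0,0,0,5]
}}

```text
t: 15.68
tcp_pos: [0.5144, 0.0359, 0.1051]
ee_rot: [-0.7, 0.703, -0.09, 0.085]
contact_force: [0.3, -0.4, -1.1]
gripper_width: 0.0176
```

{"method": "play_rows", "body": {
  "series": [-0.7,0,0,0,0,0,5,-1.4,0,0,0,0,0,5,-2.1,0,0,0,0,0,5,-2.8,0,0,0,0,0,5,-3.5,0,0,0,0,0,5,-4.2,0,0,0,0,0,5,-4.9,0,0,0,0,0,5,-5.5,0,0,0,0,0,5]
}}

```text
t: 16.35
tcp_pos: [0.4602, 0.0495, 0.1055]
ee_rot: [-0.7, 0.703, -0.09, 0.085]
contact_force: [0.6, -0.2, -3.5]
gripper_width: 0.0177
```

{"method": "play_rows", "body": {
  "series": [0,-1,0,0,0,0,5,0,-3,0,0,0,0,5,0,-5,0,0,0,0,5,0,-7.5,0,0,0,0,5,0,-9.5,0,0,0,0,5,0,-11,0,0,0,0,5,0,-12,0,0,0,0,5,0,-12,0,0,0,0,5]
}}

```text
t: 17.02
tcp_pos: [0.4624, 0.0499, 0.2275]
ee_rot: [-0.701, 0.703, -0.088, 0.086]
contact_force: [0.6, 0.5, -1.7]
gripper_width: 0.0177
```

```bash
python3 - <<'E'
from h import *
st()
go([.499,.300,.2250],31,'pad')
E
```

```text
t 17.02 tcp [0.4624 0.0499 0.2275] yaw -14.2 F [ 0.6  0.5 -1.7] w 0.0177
pad shift [-2.57  0.17 25.15] turn [  0.1 -45.2  -0.2]
```

{"method": "play_rows", "body": {
  "series": [-0.2,0,2,0,-3,0,5,-0.6,0,5,0,-9,0,5,-1,0,9,0,-16,0,5,-1.4,0,13,0,-23,0,5,-1.8,0,17,0,-30,0,5,-2.2,0,21,0,-37,0,5,-2.5,0,24,0,-43,0,5,-2.6,0,25.1,0,-45.2,0,5]
}}

```text
t: 17.68
tcp_pos: [0.498, 0.3039, 0.2244]
ee_rot: [0.681, -0.681, -0.19, 0.194]
contact_force: [0.9, -0.7, -2.4]
gripper_width: 0.0175
```

```bash
python3 - <<'E'
from h import *
st()
go([.499,.300,.0590],31,'pad')
a=cv2.resize(read_camera('top')[135:280,225:370],None,fx=4,fy=4,interpolation=cv2.INTER_CUBIC)
cv2.imwrite('pics/t5.png',a)
E
```

```text
t 17.68 tcp [0.498  0.3039 0.2244] yaw 31.5 F [ 0.9 -0.7 -2.4] w 0.0175
pad shift [-0.02 16.54 -0.41] turn [-0.1  0.5 -0.3]
```

View pics/t5.png

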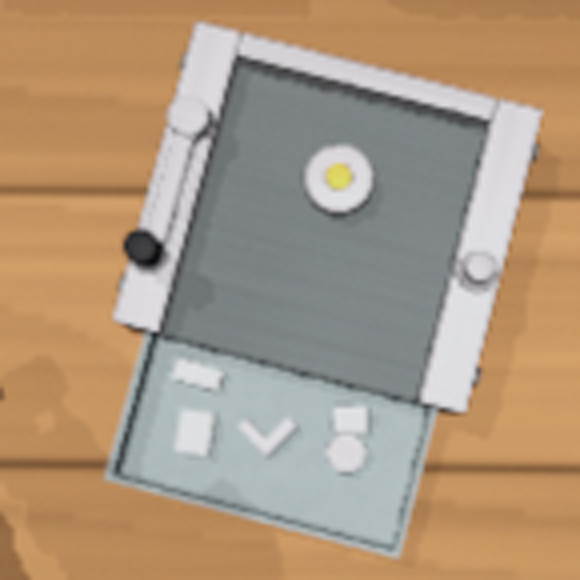

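All five offcuts lie in the trough, at (197,375), (194,433), (268,435), (350,418) and (346,453), and the deck is empty. Now I'll put the brush back.

{"method": "play_rows", "body": {
  "series": [0,1.5,0,0,0.5,0,5,0,4,0,0,0.5,0,5,0,7,0,0,0.5,0,5,0,10,0,0,0.5,0,5,0,12.5,0,0,0.5,0,5,0,14.5,0,0,0.5,0,5,0,15.6,0,0,0.5,0,5,0,15.9,0,0,0.5,0,5]
}}

```text
t: 18.4
tcp_pos: [0.4952, 0.3013, 0.0628]
ee_rot: [-0.681, 0.682, 0.184, -0.192]
contact_force: [-0.3, 0.6, -1.1]
gripper_width: 0.0178
```

```bash
python3 - <<'E'
from h import *
st()
go([.499,.302,.0586],31,'pad')
E
```

```text
t 18.4 tcp [0.4952 0.3013 0.0628] yaw 30.8 F [-0.3  0.6 -1.1] w 0.0178
pad shift [ 0.37  0.42 -0.14] turn [-0.1 -0.2 -0.7]
```

{"method": "play_rows", "body": {
  "series": [0.2,0.1,0,0,0,-0.4,5,0.3,0.2,0,0,0,-0.7,5,0.3,0.25,0,0,0,-0.7,5,0.3,0.3,0,0,0,-0.7,5,0.3,0.35,0,0,0,-0.7,5,0.3,0.4,0,0,0,-0.7,5,0.3,0.4,0,0,0,-0.7,5,0.3,0.4,0,0,0,-0.7,5]
}}

```text
t: 19.07
tcp_pos: [0.4978, 0.3029, 0.059]
ee_rot: [0.682, -0.681, -0.188, 0.188]
contact_force: [-0.1, -0.1, -2.1]
gripper_width: 0.0176
```

```bash
python3 - <<'E'
from h import *
st()
go([.499,.302,.0586],31,'pad')
E
```

```text
t 19.07 tcp [0.4978 0.3029 0.059 ] yaw 30.8 F [-0.1 -0.1 -2.1] w 0.0176
pad shift [ 0.05  0.04 -0.14] turn [-0.1 -0.2  0. ]
```

{"method": "play_rows", "body": {
  "series": [0,0.02,0,0,0,0,5,0,0.04,0,0,0,0,5,0,0.06,0,0,0,0,5,0,0.08,0,0,0,0,5,0,0.1,0,0,0,0,5,0,0.1,0,0,0,0,5,0,0.1,0,0,0,0,5,0,0.1,0,0,0,0,5]
}}

```text
t: 19.73
tcp_pos: [0.4981, 0.3031, 0.0585]
ee_rot: [0.682, -0.681, -0.188, 0.188]
contact_force: [-1.5, -0.4, 4.8]
gripper_width: 0.0178
```

Contact shows as +4.8 N. Release, then lift.

{"method": "play_rows", "body": {
  "series": [0,0,0,0,0,0,15,0,0,0,0,0,0,30,0,0,0,0,0,0,45,0,0,0,0,0,0,60,0,0,0,0,0,0,60,0,0,0,0,0,0,60,0,0,0,0,0,0,60,0,0,0,0,0,0,60]
}}

```text
t: 20.4
tcp_pos: [0.4981, 0.3032, 0.0585]
ee_rot: [0.682, -0.681, -0.188, 0.188]
contact_force: [-0.0, -0.0, 0.1]
gripper_width: 0.0557
```

{"method": "play_rows", "body": {
  "series": [0,-0.5,0,0,0,0,60,0,-1.5,0,0,0,0,60,0,-3.5,0,0,0,0,60,0,-6,0,0,0,0,60,0,-9,0,0,0,0,60,0,-12,0,0,0,0,60,0,-14,0,0,0,0,40,0,-15,0,0,0,0,20]
}}

```text
t: 21.07
tcp_pos: [0.4997, 0.3036, 0.213]
ee_rot: [0.683, -0.681, -0.191, 0.185]
contact_force: [1.0, 0.7, 0.1]
gripper_width: 0.0464
```

```bash
python3 - <<'E'
from h import *
st()
go(fix(-50,60,210),75.9,'lever 76'); go(fix(-50,60,210),TH,'lever')
print(proj('scene',[.5,.3,.05]),arm.state()['joint_positions'].round(2))
a=read_camera('scene')[170:280,400:520]
cv2.imwrite('pics/b6.png',cv2.resize(a,None,fx=4,fy=4,interpolation=cv2.INTER_CUBIC))
E
```

```text
t 21.07 tcp [0.4997 0.3036 0.213 ] yaw 30.8 F [1.  0.7 0.1] w 0.0464
lever 76 shift [ -6.31   0.23 -21.39] turn [  0.1 -45.1   0.5]
lever shift [ -6.31   0.23 -21.39] turn [-0.2 44.9  0.4]
[449.09249183 212.01846351] [ 0.43  0.26  1.41  0.    1.45 -0.11]
```

View pics/b6.png

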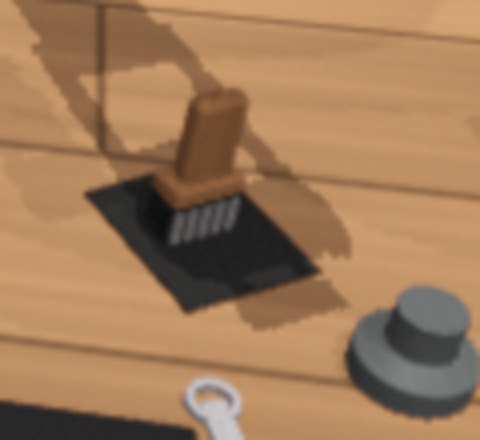

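The brush stands upright on the pad, with its bristle base at about (205,225) in the crop. Now the lever.

{"method": "play_rows", "body": {
  "series": [-0.5,0,-1.7,0,4,0,0,-1.3,0,-4.5,0,10,0,0,-2.3,0,-7.8,0,17,0,0,-3.3,0,-11.2,0,24,0,0,-4.3,0,-14.6,0,31,0,0,-5.3,0,-18,0,38,0,0,-6,0,-20.5,0,43,0,0,-6.3,0,-21.4,0,45,0,0]
}}

```text
t: 21.78
tcp_pos: [0.5558, 0.084, 0.2113]
ee_rot: [0.703, -0.7, 0.088, -0.091]
contact_force: [-1.1, 0.2, 0.1]
gripper_width: 0.0003
```

{"method": "play_rows", "body": {
  "series": [0,0,0,0,0,0,0,0,0,0,0,0,0,0,0,0,0,0,0,0,0,0,0,0,0,0,0,0,0,0,0,0,0,0,0,0,0,0,0,0,0,0,0,0,0,0,0,0,0,0,0,0,0,0,0,0]
}}

```text
t: 22.45
tcp_pos: [0.5557, 0.0846, 0.2114]
ee_rot: [0.703, -0.7, 0.087, -0.091]
contact_force: [1.5, 0.1, 0.5]
gripper_width: 0.0007
```

```bash
python3 - <<'E'
from h import *
st()
go(fix(-50,62,113),TH,'down')
E
```

```text
t 22.45 tcp [0.5557 0.0846 0.2114] yaw -14.5 F [1.5 0.1 0.5] w 0.0007
down shift [-0.18  9.84  0.43] turn [-0.3 -0.4  0.3]
```

{"method": "play_rows", "body": {
  "series": [-0.2,1,0.2,0,0,0,0,-0.2,2.5,0.3,0,0,0,0,-0.2,4.5,0.3,0,0,0,0,-0.2,6.5,0.3,0,0,0,0,-0.2,8,0.3,0,0,0,0,-0.2,9.2,0.3,0,0,0,0,-0.2,9.8,0.3,0,0,0,0,-0.2,9.8,0.3,0,0,0,0]
}}

```text
t: 23.12
tcp_pos: [0.5536, 0.0885, 0.1115]
ee_rot: [0.703, -0.7, 0.088, -0.09]
contact_force: [0.1, -0.2, 0.9]
gripper_width: 0.0004
```

```bash
python3 - <<'E'
from h import *
st()
go(fix(-50,79,113),TH,'touch')
for a in(.2,.4,.6,.75,.9): go(fix(40-90*np.cos(a),100+90*np.sin(a)-19,113),TH,str(a))
E
```

```text
t 23.12 tcp [0.5536 0.0885 0.1115] yaw -14.5 F [ 0.1 -0.2  0.9] w 0.0004
touch shift [ 0.16 -0.14  1.85] turn [-0.2 -0.4  0.1]
0.2 shift [ 0.33 -0.14  3.84] turn [-0.2 -0.4  0.1]
0.4 shift [ 0.85 -0.13  5.56] turn [-0.2 -0.4  0.1]
0.6 shift [ 1.7  -0.12  7.15] turn [-0.2 -0.4  0.1]
0.75 shift [ 2.53 -0.11  8.2 ] turn [-0.2 -0.4  0.1]
0.9 shift [ 3.52 -0.11  9.13] turn [-0.2 -0.4  0.1]
```

{"method": "play_rows", "body": {
  "series": [0.1,-0.1,0.8,0,0,0,0,0.15,-0.1,1.6,0,0,0,0,0.2,-0.1,2.4,0,0,0,0,0.25,-0.1,3.1,0,0,0,0,0.35,-0.1,3.85,0,0,0,0,0.55,-0.1,4.6,0,0,0,0,0.85,-0.1,5.5,0,0,0,0,1.1,-0.1,6.1,0,0,0,0]
}}

```text
t: 23.78
tcp_pos: [0.5802, 0.146, 0.1128]
ee_rot: [0.703, -0.7, 0.088, -0.09]
contact_force: [0.2, 0.3, -0.4]
gripper_width: 0.0005
```

```bash
python3 - <<'E'
from h import *
st()
for a in(.6,.75,.9,.93): go(fix(40-90*np.cos(a),100+90*np.sin(a)-19,113),TH,str(a))
E
```

```text
t 23.78 tcp [0.5802 0.146  0.1128] yaw -14.5 F [ 0.2  0.3 -0.4] w 0.0005
0.6 shift [ 0.55 -0.01  0.91] turn [-0.3 -0.4  0.1]
0.75 shift [ 1.39 -0.    1.97] turn [-0.3 -0.4  0.1]
0.9 shift [2.38 0.   2.89] turn [-0.3 -0.4  0.1]
0.93 shift [2.59 0.   3.05] turn [-0.3 -0.4  0.1]
```

```bash
python3 - <<'E'
from h import *
st()
a=read_camera('scene')[120:260,300:460]
cv2.imwrite('pics/l7.png',cv2.resize(a,None,fx=4,fy=4,interpolation=cv2.INTER_CUBIC))
E
```

```text
t 23.78 tcp [0.5802 0.146  0.1128] yaw -14.5 F [ 0.2  0.3 -0.4] w 0.0005
```

View pics/l7.png

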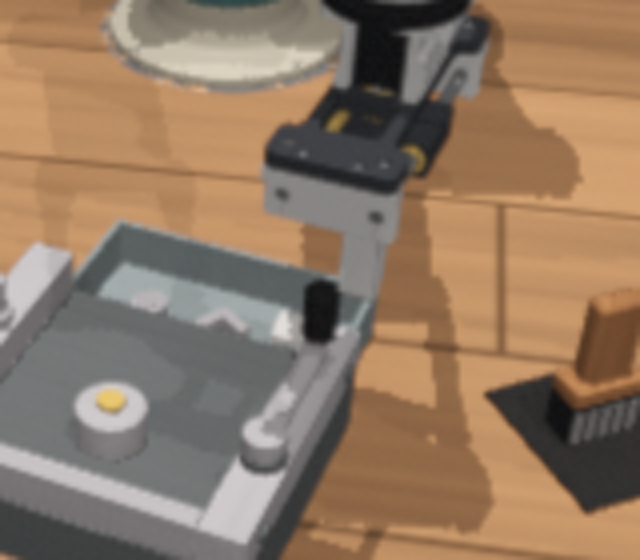

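```bash
python3 - <<'E'
from h import *
st()
P,r=tool();print(r.as_matrix().round(3))
for n,q in(('tcp',P),('knobrest',fix(-50,100,140)),('hinge',fix(40,100,102)),('boss',fix(30,0,82)),('body',P+[0,0,.097]),('jawfront',fix(-95,115,80))):
    print(n,((proj('scene',q)-[300,120])*4).round(0), (proj('top',q)).round(1))
a=read_camera('top')[120:260,200:360]
b=read_camera('wrist')
cv2.imwrite('pics/l8.png',np.vstack([cv2.resize(a,(400,350)),cv2.resize(b,(400,250))]))
E
```

```text
t 23.83 tcp [0.5811 0.1467 0.1128] yaw -14.4 F [2.1 0.6 0.5] w 0.0005
[[ 0.968  0.004  0.249]
 [-0.249  0.005  0.968]
 [ 0.003 -1.     0.006]]
tcp [353. 344.] [253.2 191.1]
knobrest [324. 286.] [259.6 196.3]
hinge [267. 429.] [271.6 163.7]
boss [112. 396.] [309.5 178.8]
body [370. 207.] [245.6 184.8]
jawfront [363. 329.] [252.8 215. ]
```

View pics/l8.png

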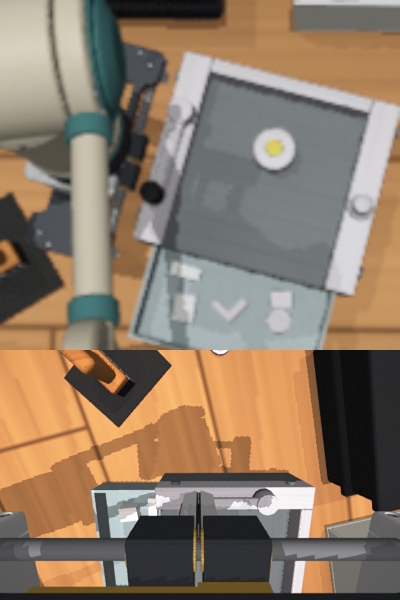

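I've used all 12 views, so from here I measure the knob by colour mask.

```bash
cat >> h.py <<'E'
def knob(im,name):
    m=(im.max(2)<60).astype(np.uint8)
    q=proj(name,fix(-50,100,122)); n,l,s,c=cv2.connectedComponentsWithStats(m)
    for i in range(1,n):
        if 15<s[i,4]<900 and np.hypot(*(c[i]-q))<60: print(name,'blob',c[i].round(1),s[i])
E
python3 - <<'E'
from h import *
st()
for n in('scene','top'):
    print(n,'initial');knob(cv2.imread(f'pics/{n}0.png'),n)
    im=read_camera(n);cv2.imwrite(f'pics/{n}9.png',im);print('now');knob(im,n)
    for a in(0,.3,.6,.9):print(a,proj(n,fix(40-90*np.cos(a),100+90*np.sin(a),122)).round(1),end=' ')
    print()
im=cv2.imread('pics/scene9.png')
print(im[180:212:2,376:400:2].mean(2).astype(int))
E
```

```text
t 23.93 tcp [0.5798 0.1451 0.1126] yaw -14.4 F [-0.8 -0.4  0.6] w 0.0004
scene initial
scene blob [379.7 197.2] [376 190   9  16 118]
now
scene blob [383.3 163. ] [367 158  35  10 112]
scene blob [379.7 197.2] [376 190   9  16 120]
0 [380.5 197.6] 0.3 [390.8 201.5] 0.6 [399.4 207.2] 0.9 [405.5 214.2] 
top initial
top blob [260.6 196.8] [256 193  10   9  49]
now
top blob [224.9 198.7] [222 197   7   4  21]
0 [260.8 197.2] 0.3 [250.7 192.9] 0.6 [242.4 185.8] 0.9 [236.7 176.6] 
[[113 108 108 108 109 132 133 134 133 130 133 113]
 [107 106 107 107 111 131 132 134 135 120 116 109]
 [108 104 104 104 111 132 134 134 133 126 112 107]
 [114 109 109 105 116 134 133 134 133 127 107 104]
 [ 97 107 110 121 116 133 135 136 133 127 107 104]
 [ 87  56  41  68 118 134 137 136 141 125 107 105]
 [ 47  22  23  25  87 130 134 136 135 117 107 106]
 [ 41  20  25  25  46  94 101 114 127  99 106 107]
 [ 35  19  20  20  46  93  94 132 117  98 101 103]
 [ 38  21  24  19  55  95 104 147  85 103 104 105]
 [ 42  18  21  23  73 114 134 109  88 121 122 122]
 [ 35  20  19  27 152 154 150  90  91 148 151 152]
 [ 66  27  23  43 134 146 142  91  86 121 129 136]
 [116  98  88 136 147 144 130  90 125 142 136 130]
 [128 129 119 133 146 142 106 114 150 151 151 151]
 [143 141 111 128 144 124 103 145 150 150 151 151]]
```

```bash
python3 - <<'E'
import cv2
a=cv2.imread('pics/scene0.png').astype(int);b=cv2.imread('pics/scene9.png').astype(int)
d=abs(a-b).max(2)
print('cols 376..404');
for r in range(176,222,2):print(r,d[r,376:406:2])
E
```

```text
cols 376..404
176 [47 55 56 56 57 55 55 55 62 74 50 51 51 50 51]
178 [49 51 50 51 57 60 58 59 60 57 53 49 50 51 50]
180 [46 51 51 51 54 62 62 61 60 62 55 51 51 51 51]
182 [49 51 51 52 54 63 63 62 61 75 60 51 51 51 51]
184 [46 51 51 50 52 58 57 57 59 66 55 51 51 51 52]
186 [48 52 52 51 50 56 56 55 57 62 52 50 51 52 51]
188 [10 32 41 41 57 57 57 56 58 61 51 51 51 51 50]
190 [ 2  6 10  4  9  4 21 40 45 59 50 51 51 51 51]
192 [ 2 18 16 14 37 44 47 43  5 47 51 52 51 51 51]
194 [ 2 16 18 14  1  4 12 15 27 33 51 51 52 51 52]
196 [ 3  2  4  4  1  2  2  2  3 42 51 50 50 51 52]
198 [ 5  1  4  4  3  3  3  3  2 49 51 51 51 51 49]
200 [ 4  3  3  1  1  1  2  2  2 30 31 31 31 34 32]
202 [ 3  2  4  4  1 35 25  5  3  4  3  3  4  3  3]
204 [16  3  2 19 43 52 49  8  3  3  2  3  3  3  3]
206 [32  3  7 49 52 50 32  3  2  3  4  2  4  3  2]
208 [65 63 55 52 52 43  1  3  3  3  3  2  2  3  3]
210 [52 49 23 24 41 21  2  4  3  3  3  3  3  4  3]
212 [51 39 17  1 13 11 13  3  3  2  3  4  3  3  4]
214 [48  9 16 25 19  4  2  4  3  3  3  3  3  2  3]
216 [32  1 47 43  1  2 10  7  8  2  2  4  3  3  4]
218 [ 2 16 50 12  4  1 39 51 51 43 43  9  2  3  4]
220 [ 2 47 41  1  3  2 46 51 51 49 51 50 44 31  7]
```

The evidence shows the shut fingertips end about 34 mm above the reported TCP. In the scene image they stop at row 194, where the TCP projects to row 206. So the fingers passed over the knob. I'll go back over it and push again lower, with TCP z at 86 mm, which is safe either way.

{"method": "play_rows", "body": {
  "series": [0,-1,0,0,0,0,0,0,-2.5,0,0,0,0,0,0,-4,0,0,0,0,0,-0.3,-4.5,-1.5,0,0,0,0,-0.6,-4.5,-3.2,0,0,0,0,-0.9,-4.5,-4.9,0,0,0,0,-1.1,-4.5,-6,0,0,0,0,-1.1,-4.5,-6.4,0,0,0,0]
}}

```text
t: 24.7
tcp_pos: [0.551, 0.083, 0.1576]
ee_rot: [0.702, -0.7, 0.09, -0.09]
contact_force: [0.6, -0.3, 0.2]
gripper_width: 0.0004
```

```bash
python3 - <<'E'
from h import *
st()
go(fix(-50,60,86),TH,'down')
E
```

```text
t 24.7 tcp [0.551  0.083  0.1576] yaw -14.6 F [ 0.6 -0.3  0.2] w 0.0004
down shift [0.28 7.16 0.53] turn [-0.2 -0.5  0. ]
```

{"method": "play_rows", "body": {
  "series": [0.2,0.5,0.2,0,0,0,0,0.3,1.5,0.4,0,0,0,0,0.3,3,0.4,0,0,0,0,0.3,4.5,0.4,0,0,0,0,0.3,5.8,0.4,0,0,0,0,0.3,6.7,0.4,0,0,0,0,0.3,7.1,0.4,0,0,0,0,0.3,7.1,0.4,0,0,0,0]
}}

```text
t: 25.37
tcp_pos: [0.5543, 0.0867, 0.0851]
ee_rot: [0.702, -0.701, 0.09, -0.089]
contact_force: [0.4, 0.4, -0.1]
gripper_width: 0.0004
```

```bash
python3 - <<'E'
from h import *
st()
for a in(0,.2,.4,.6,.8,.9): go(fix(40-90*np.cos(a),100+90*np.sin(a)-19,86),TH,str(a))
a=cv2.imread('pics/scene0.png').astype(int);b=read_camera('scene').astype(int)
d=abs(a-b).max(2)
P,_=tool();u,v=proj('scene',P);print(u,v)
for r in range(int(v)-30,int(v)+6,2):print(r,d[r,int(u)-14:int(u)+16:2])
E
```

```text
t 25.37 tcp [0.5543 0.0867 0.0851] yaw -14.6 F [ 0.4  0.4 -0.1] w 0.0004
0 shift [ 0.04 -0.09  2.2 ] turn [-0.1 -0.5 -0.1]
0.2 shift [ 0.21 -0.09  3.99] turn [-0.1 -0.5 -0.1]
0.4 shift [ 0.72 -0.08  5.71] turn [-0.1 -0.5 -0.1]
0.6 shift [ 1.57 -0.08  7.3 ] turn [-0.1 -0.5 -0.1]
0.8 shift [ 2.72 -0.08  8.68] turn [-0.1 -0.5 -0.1]
0.9 shift [ 3.39 -0.08  9.28] turn [-0.1 -0.5 -0.1]
363.37467793040787 204.78285121184325
174 [60 58 58 57 56 55 57 85 67 53 63 63 51 51 51]
176 [ 54  58  60  61  61  55  55  95 101  55  66  62  50  52  50]
178 [ 3  7 28 43 53 59 61 64 64 55 72 59 51 51 51]
180 [ 4  3  3  2  4 18 58 60 61 54 65 58 51 51 50]
182 [ 2  3  3  3  5 13 46 53 54 64 64 52 51 51 52]
184 [ 2  3  4  3  3 13 32  4 24 46 58 48 50 50 50]
186 [ 2  2  3  2  5 12 48 47 46 34 18  4 19 35 44]
188 [ 2  2  3  3  3 23 46 48 49 42 37  5  3  2  2]
190 [ 3  3  2  2  3 23 47 48 51 43 31  4  1  4  1]
192 [ 3  4  3  3  1 13 42 46 48 33 22  3  3  4  9]
194 [ 1  2  2  3 14 46 34  9 24 31  6  3  2  3  3]
196 [11 12  8 13 50 48 48 45  1  5  3  6  5  2  1]
198 [10  6 20 11 48 60 51 31  2  4 29 63 46 34  1]
200 [20 23 22 55 52 40 49  1  2  6 62 75 76 67  1]
202 [10 19 50 55 64 45 38  1  4  5 39 65 66 54  2]
204 [10 17 49 53 63 46 28  5  1  8 13 12 19 18  1]
206 [ 12  40  49 114 147  38  64 127  37  26  32  44  28  28   5]
208 [ 41  48  48 117 153  55  88 144  44  35  35  35  36  44  51]
```

{"method": "play_rows", "body": {
  "series": [0,0,0.4,0,0,0,0,0,0,1,0,0,0,0,0,0,1.5,0,0,0,0,0,0,2,0,0,0,0,0.1,0,2.5,0,0,0,0,0.1,0,3,0,0,0,0,0.2,0,3.5,0,0,0,0,0.2,0,4,0,0,0,0]
}}

```text
t: 26.08
tcp_pos: [0.5668, 0.1249, 0.0861]
ee_rot: [0.702, -0.701, 0.09, -0.089]
contact_force: [-0.7, -2.2, 0.4]
gripper_width: 0.0005
```

```bash
python3 - <<'E'
from h import *
st()
for a in(.2,.4,.6,.8,.9): go(fix(40-90*np.cos(a),100+90*np.sin(a)-19,86),TH,str(a))
for n in('scene','top'):
    knob(read_camera(n),n)
E
```

```text
t 26.08 tcp [0.5668 0.1249 0.0861] yaw -14.6 F [-0.7 -2.2  0.4] w 0.0005
0.2 shift [-0.05  0.01 -0.02] turn [-0.1 -0.5 -0.1]
0.4 shift [0.47 0.01 1.7 ] turn [-0.1 -0.5 -0.1]
0.6 shift [1.32 0.01 3.29] turn [-0.1 -0.5 -0.1]
0.8 shift [2.47 0.01 4.67] turn [-0.1 -0.5 -0.1]
0.9 shift [3.14 0.01 5.27] turn [-0.1 -0.5 -0.1]
scene blob [385.1 143.6] [368 115  37  55 718]
scene blob [372.6 169.9] [357 165  33  10 103]
scene blob [387.7 200.1] [384 193   9  16 118]
top blob [264.2 178.8] [259 143  14  61 270]
top blob [238. 206.] [234 204  11   4  23]
```

The finger is on the knob: reaction −2.3 N, and the knob's image position puts the lever at about 0.22 rad. I'll carry on along the arc.

{"method": "play_rows", "body": {
  "series": [0.1,0,0.6,0,0,0,0,0.3,0,1.2,0,0,0,0,0.5,0,1.75,0,0,0,0,0.8,0,2.3,0,0,0,0,1.1,0,2.85,0,0,0,0,1.4,0,3.4,0,0,0,0,1.8,0,3.9,0,0,0,0,2.2,0,4.35,0,0,0,0]
}}

```text
t: 26.85
tcp_pos: [0.5983, 0.162, 0.0857]
ee_rot: [0.702, -0.701, 0.09, -0.088]
contact_force: [-5.5, -3.4, 1.8]
gripper_width: 0.0002
```

```bash
python3 - <<'E'
from h import *
st()
for a in(.8,.9,.94): go(fix(40-90*np.cos(a),100+90*np.sin(a)-19,86),TH,str(a))
knob(read_camera('scene'),'scene')
E
```

```text
t 26.85 tcp [0.5983 0.162  0.0857] yaw -14.5 F [-5.5 -3.4  1.8] w 0.0002
0.8 shift [ 0.36 -0.03  0.29] turn [-0.  -0.4 -0.2]
0.9 shift [ 1.03 -0.04  0.89] turn [-0.  -0.4 -0.2]
0.94 shift [ 1.31 -0.04  1.11] turn [-0.  -0.4 -0.2]
scene blob [402.8 152.8] [383 123  44  54 827]
scene blob [390.2 181.3] [374 176  35  11 106]
scene blob [402.7 211.5] [399 204   9  16 120]
```

{"method": "play_rows", "body": {
  "series": [0.2,0,0.15,0,0,0,0,0.4,0,0.3,0,0,0,0,0.6,0,0.45,0,0,0,0,0.75,0,0.6,0,0,0,0,0.9,0,0.75,0,0,0,0,1,0,0.85,0,0,0,0,1,0,0.9,0,0,0,0,1,0,0.9,0,0,0,0]
}}

```text
t: 27.57
tcp_pos: [0.6078, 0.166, 0.0851]
ee_rot: [-0.7, 0.703, -0.092, 0.086]
contact_force: [-8.6, -8.9, 5.2]
gripper_width: 0.0006
```

{"method": "play_rows", "body": {
  "series": [0,0,0.05,0,0,0,0,0,0,0.1,0,0,0,0,0,0,0.15,0,0,0,0,0,0,0.2,0,0,0,0,0,0,0.2,0,0,0,0,0,0,0.2,0,0,0,0,0,0,0.2,0,0,0,0,0,0,0.2,0,0,0,0]
}}

```text
t: 28.23
tcp_pos: [0.6076, 0.1656, 0.0851]
ee_rot: [-0.698, 0.705, -0.092, 0.085]
contact_force: [-5.1, -7.3, 3.7]
gripper_width: 0.0004
```

```bash
python3 - <<'E'
from h import *
st()
knob(read_camera('scene'),'scene')
for a in(.8,.9):print(a,proj('scene',fix(40-90*np.cos(a),100+90*np.sin(a),122)).round(1))
E
```

```text
t 28.23 tcp [0.6076 0.1656 0.0851] yaw -14.4 F [-5.1 -7.3  3.7] w 0.0004
scene blob [405.1 156.7] [385 126  45  54 831]
scene blob [392.2 185.4] [376 180  34  11 106]
scene blob [404.7 214. ] [401 207   9  16 120]
0.8 [403.8 211.7]
0.9 [405.5 214.2]
```

The knob is at (404.7,214.0), which is 0.9 rad allowing for the rest offset, and it no longer advances. One firmer push will confirm the stop.

{"method": "play_rows", "body": {
  "series": [0,0,0.1,0,0,0,0,0,0,0.2,0,0,0,0,0,0,0.3,0,0,0,0,0,0,0.4,0,0,0,0,0.1,0,0.5,0,0,0,0,0.1,0,0.6,0,0,0,0,0.1,0,0.6,0,0,0,0,0.1,0,0.6,0,0,0,0]
}}

```text
t: 28.95
tcp_pos: [0.6078, 0.1654, 0.0852]
ee_rot: [-0.695, 0.708, -0.094, 0.084]
contact_force: [-7.2, -13.8, 6.3]
gripper_width: 0.0003
```

```bash
python3 - <<'E'
from h import *
st()
knob(read_camera('scene'),'scene')
go(fix(-50,60,88),TH,'back')
E
```

```text
t 28.95 tcp [0.6078 0.1654 0.0852] yaw -14.4 F [ -7.2 -13.8   6.3] w 0.0003
scene blob [405.4 157.3] [386 125  44  56 824]
scene blob [392.8 185.9] [376 180  34  12 106]
scene blob [404.7 214.1] [401 207   9  16 123]
back shift [-3.16 -0.06 -8.86] turn [ 1.2 -0.3 -0.7]
```

The lever is firmly at its stop: 16 N and no further motion. I'll retreat back along the arc.

{"method": "play_rows", "body": {
  "series": [-0.1,0,-0.7,0,0,0,0,-0.6,0,-1.6,0,0,0,0,-1.1,0,-2.5,0,0,0,0,-1.6,0,-3.6,0,0,0,0,-2.1,0,-4.8,0,0,0,0,-2.6,0,-6,0,0,0,0,-2.9,0,-7.2,0,0,0,0,-3.1,0,-8.6,0,0,0,0]
}}

```text
t: 29.67
tcp_pos: [0.5561, 0.09, 0.0879]
ee_rot: [-0.695, 0.708, -0.093, 0.084]
contact_force: [0.3, 0.1, -0.1]
gripper_width: 0.0006
```

{"method": "play_rows", "body": {
  "series": [0,-0.5,0,0,0,0,0,0,-1.5,0,0,0,0,0,0,-3.5,0,0,0,0,0,0,-6,0,0,0,0,0,0,-9,0,0,0,0,0,0,-12,0,0,0,0,0,0,-14,0,0,0,0,0,0,-15,0,0,0,0,0]
}}

```text
t: 30.33
tcp_pos: [0.5606, 0.0935, 0.2424]
ee_rot: [-0.696, 0.707, -0.09, 0.087]
contact_force: [1.0, 0.8, 0.4]
gripper_width: 0.0004
```

```bash
python3 - <<'E'
from h import *
st()
knob(read_camera('scene'),'scene')
go([.38,.18,.24],0,'park')
E
```

```text
t 30.33 tcp [0.5606 0.0935 0.2424] yaw -14.4 F [1.  0.8 0.4] w 0.0004
scene blob [379.8 197.1] [376 190   9  16 119]
park shift [-19.68   0.26   3.9 ] turn [  0.9 -14.4  -0.3]
```

The lever is back at rest (379.8,197.1). I'll move clear and do the final numeric checks.

{"method": "play_rows", "body": {
  "series": [-1.5,0,1,0,0,0,0,-4,-0.5,3,0,0,0,0,-7,-1,6,0,0,0,0,-10,-1.5,9,0,0,0,0,-13,-2,12,0,0,0,0,-16,-2,15,0,0,0,0,-18.5,-2,18,0,0,0,0,-19.5,-2,19,0,0,0,0]
}}

```text
t: 31.05
tcp_pos: [0.4159, 0.3306, 0.2594]
ee_rot: [-0.697, 0.706, -0.09, 0.084]
contact_force: [0.2, -1.4, 0.3]
gripper_width: 0.0005
```

```bash
python3 - <<'E'
from h import *
st()
a=cv2.imread('pics/top0.png');b=read_camera('top');cv2.imwrite('pics/topF.png',b)
def blobs(im,z):
    hsv=cv2.cvtColor(im,cv2.COLOR_BGR2HSV);m=((hsv[...,1]<35)&(hsv[...,2]>185)).astype(np.uint8)
    n,l,s,c=cv2.connectedComponentsWithStats(m)
    for i in range(1,n):
        if s[i,4]>8:
            q=R.from_euler('z',-TH,degrees=True).apply(ray('top',c[i],z)-FO)*1000
            if -195<q[0]<90 and abs(q[1])<95:print(q.round(0)[:2],s[i,4],end=' ; ')
    print()
blobs(a,.066);blobs(b,.02)
d=abs(a.astype(int)-b).max(2)
for n,p in(('flange',[0,0]),):pass
for n,(x0,y0,x1,y1) in dict(flange=(428,214,468,254),can=(418,148,456,180),plug=(338,195,352,209)).items():print(n,d[y0:y1,x0:x1].max(),(d[y0:y1,x0:x1]>30).sum())
knob(b,'top');s=read_camera('scene');knob(s,'scene')
m=cv2.inRange(cv2.cvtColor(s,cv2.COLOR_BGR2HSV),(0,120,40),(14,255,200))
for n,im in(('0',cv2.imread('pics/scene0.png')),('F',s)):
    m=cv2.inRange(cv2.cvtColor(im,cv2.COLOR_BGR2HSV),(0,130,30),(16,255,190))[185:240,425:480]
    ys,xs=np.nonzero(m);print('brush',n,xs.mean()+425,ys.mean()+185,ys.min()+185,ys.max()+185,len(xs))
E
```

```text
t 31.05 tcp [0.4159 0.3306 0.2594] yaw -14.1 F [ 0.2 -1.4  0.3] w 0.0005
[69. 63.] 743 ; [-7. 92.] 72 ; [27. 64.] 59 ; [32.  1.] 151 ; [ 28. -49.] 69 ; [-52.  51.] 89 ; [-58.   0.] 55 ; [-39. -52.] 66 ; 
[71.  4.] 1255 ; [40.  4.] 157 ; [-142.  -13.] 1365 ; 
flange 6 0
can 7 0
plug 6 0
top blob [260.5 197. ] [256 193  10   9  44]
scene blob [379.8 197.1] [376 190   9  16 115]
brush 0 449.1361788617886 206.9247967479675 186 221 492
brush F 455.80027932960894 206.05027932960894 185 226 716
```

```bash
python3 -c "
from h import *
arm.hand_in();st()"
```

```text
the job is handed in; nothing more can be done
the job is handed in; nothing more can be done
```

The job is done and handed in at about 31 s of robot time. All five offcuts were swept into the trough, the brush is back on its pad, and the lever was pushed to its stop and released, in that order.

**Last checks:**
- **Deck and trough:** a top view after the sweep showed the five offcuts in the trough. The final colour mask found nothing on the deck except the boss.
- **Brush:** a picture taken just after release showed it upright on its pad. The final brush mask was unreliable because an arm shadow had enlarged it, so that picture is the evidence.
- **Lever:** it went to 0.9 rad and stayed there under about 16 N. Afterwards the knob was back at its starting image position to within 0.2 px.
- **Bystanders:** the flange, can and plug areas of the image were unchanged from the start.

**One miss:** the first pass at the lever went over the knob without touching it, because the shut fingertips end about 34 mm above the reported TCP. I measured this by differencing the scene images, and the second, lower pass worked.

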